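# Load a twine spool into the sprung counter dispenser

### The arm

A 7-joint arm with a two-finger parallel gripper is mounted at the origin on a cart in front of the work surface, level with it; the furniture and walls round the work are solid. World frame = base frame: x ahead of the robot, y to its left, z up, the work surface at z = 0. Lengths are in m, angles in rad, forces in N, time in s.
With the tool pointing down it reaches from about 0.425 to 0.925 m from the base axis. Payload 6.8 kg.
Tool frame: the origin (TCP) lies between the finger pads; the fingertips stand finger_overhang ahead of it and the grasp point (between the pads) lies 6 mm ahead of it (finger_overhang is the distance from the TCP to the fingertips, in m); z points along the fingers, y is the line along which they close (so a half turn about z gives the same grasp; the last joint's range is limited). The gripper opens to 85 mm and grips with 20 to 120 N. Pads are 22 mm wide; open, the fingers measure 114 mm over their backs; the gripper's body (76 mm by 85 mm) begins 54 mm behind the grasp point. The pads swing forward as they close: fully open they stand 13 mm farther back than shut.
Start: joints at [1.089, 0.477, 0.022, 1.555, -0.011, 1.109, -0.083], TCP at [0.246, -0.628, 0.256] pointing down, gripper open.
Joint ranges: [-2.96, 2.96], [-0.34, 2.1], [-1.41, 1.46], [0.24, 2.44], [-1.37, 4.51], [0.17, 1.92], [-2.96, 2.96]. Speed limits (rad/s): [2.39, 2.39, 3.14, 3.14, 3.14, 3.14, 3.14].

### API

Orientations are given as a unit quaternion [w, x, y, z].
In Python, from station import * gives the robot as it stands.
- The arm moves only by the tool drive_tool, never from a script. Its argument "increments" is a list of rows, each an object of numbers: "claw": the finger opening in m, from 0 to 0.0854; "dx", "dy", "dz": the shift along the tool's x, y, z in m; "wx", "wy", "wz": the turn, a rotation vector about the tool's x, y, z in degrees. A call has 1 to 20 rows; each row shifts and turns the commanded pose from where the row before left it, along the tool's axes as they then stand; what a row does not reach is not made up. A row lasts 1/8 s, in which the tool goes at most 62.5 mm and 10.7 degrees, less where a joint would pass 70% of its speed; a pose out of reach is approached as far as the arm can. A call with a gripper value outside its range is refused whole. The fingers move at their own pace and stop on an object; "newtons" is the grip in N (left out, the last holds). Time passes only in rows, so rows that do not move let the fingers close. It gives the time, the measured TCP pose, the force, the opening and the grip force at its end, in the units of the state.
- get_obs(): the state, without advancing time (a new reading comes with each control period).
- read_camera(name): name is "scene" or "side" or "wrist"; returns (picture, depth): 420x560x3 uint8, red, green, blue; 420x560 float32, m along the optical axis (not along the pixel's ray), 0 where there is no reading.
- calibration(name): a dict with "intrinsics" (3x3 intrinsics, pixels), "k1" (the pictures are not rectified: a ray, as slopes to the right and down, at radius r is drawn at 1 + k1 r^2 times it, then the intrinsics apply), "R" (3x3) and "t" (3): a world point X has camera coordinates R X + t; the wrist camera has in their place "mount" (4x4, takes a point from camera to tool coordinates, whose origin is the TCP and whose axes are the flange's). Camera axes: x right, y down, z forward; pixel columns grow to the right and rows downward; lengths in m; the calibration is good to about 2 mm. A picture is of the moment at which its call begins: read the wrist's pose just before it. calibration takes no time and is no camera call.
- hand_in(): hands the job in; it is judged then, once.
The state is a dict: "t": time; "q": joint angles; "joint_vel": joint speeds; "joint_torque": joint torques, N m; "eef_pos": TCP position; "tool_rot": TCP orientation; "contact_force": force on the tool from outside, world axes, zero at the start; "torque": the same for the moment, N m; "gripper_width": opening from 0.0 (shut) to 1.0 (fully open); "grasp_force": force on a finger pad.
Only numpy, scipy, OpenCV 4.12 (cv2) and the standard library are available. Lean on these libraries where they do the work, as an engineer would, in place of code of your own. Each camera call takes 0.05 s, during which the arm holds its last target. There are 200 camera calls.

### The job

Load the green twine spool into the counter-top twine dispenser: gently push one end of its steel spindle into the spring-loaded brass cup, keep the spring compressed while you tip the other end down into the open white slot, then let go so that the spool stays level between the two uprights. The dispenser is delicate, so feel for the spring and never ram it or force the spindle down, and do not disturb the candle glass, the round pot and the red spool standing near it.

Things in the scene. Friction and masses are not known exactly. Their poses are not given: they have to be found in the camera images.
- roll_center (a point): Centre of the loose green twine spool (46 mm diameter, 30 mm long, wooden flanges; with spindle 0.1 kg); grip it across its diameter from above. Its steel spindle, 10 mm in diameter, 160 mm long, lies along this frame's y and sticks out equally (ends at y = +80 and -80 mm); both ends are alike. Starts level on the rest, centre 30 mm above the counter.
- rest_top (a point): Top of the small brown wooden rest, fixed to the counter, on which the spool starts: plate 60 x 60 x 4 mm and two low rails along y under the spool, within 17 mm of its axis and 10 mm high.
- dispenser: The dispenser, fixed to the counter. Origin: underside of its pale wooden foot (x -43 to 43, y -116 to 128, 12 mm thick); z up; bay along y: brass cup at +y, white slot at -y. The uprights stand on a dark steel carriage (top z = 16) that is clamped up to 10 mm off centre along y either way; this offset is NOT measured: find the cup by feel. Sizes below are for a centred carriage.
- bay_middle (a point): Point of the dispenser at x = y = 0, z = 50: where the seated spindle's axis lies, level along y. The 160 mm spindle must fit between the cup's back and the slot's back wall, 152 mm apart while the cup is free: the cup must go back at least 8 mm, and 1.5 to 4 mm more gives room to tip the other end in; the spring then pushes the spindle home to the slot wall.
- cup_side (a point): Point of the foot's frame (it does not move with carriage or cup), y = +72, z = 50: nominal place of the free cup's back. Brass cup, 28 mm wide, open to -y: mouth at y = 60, inside 19 mm wide, floor z = 45, roof z = 64 (top 68). It slides to +y on a spring: 2.4 N to start, 0.6 N per mm, hard stop at 12 mm (9.6 N); 8 mm takes 7.2 N. White upright behind it: y = 92 to 104, top z = 66.
- slot_side (a point): Point of the foot's frame (it does not move with the carriage), y = -80, z = 50: nominal place of the inner face of the slot's back wall (6 mm thick, top z = 58). The white slot, y = -80 to -68, is open at the top and to +y; floor z = 45, inside 17 mm wide, flaring wider from z = 54 to 62, 36 mm wide outside.
- votive: Candle in a clear glass with green leaves, 63 mm in diameter, 76 mm high, loose; origin at the centre of its underside. A bystander.
- pot: Round cream pot with red bands, 63 mm in diameter, 34 mm high, loose; origin at the centre of its underside. A bystander.
- red_spool: Flat spool of red ribbon, 64 mm in diameter, 22 mm high, loose, lying flat; origin at the centre of its underside. A bystander.

How it is judged:
On the way:
1. The spindle presses on the dispenser with over 5 N while tipped by over 3 degrees in the bay (spool centre over 3 mm above its seated height, within 25 mm of the middle) (contact force between dispenser and roll above 5 N and angle between the y axis of roll_center and the y axis of dispenser, either way round above 0.052 rad and z of roll_center in the frame of dispenser between 0.053 and 0.09 m and x of roll_center in the frame of dispenser between -0.012 and 0.012 m and y of roll_center in the frame of dispenser between -0.025 and 0.025 m), for 0.05 s.
At the end, for the whole second after the job is handed in: The spool rests in the dispenser, released and still: its spindle's axis at the seated height (50 mm above the dispenser's underside, within 3 mm), within 5 mm of the bay's middle line and 14 mm of its middle along it, and parallel to the bay within 0.06 rad (both ends down) (z of roll_center in the frame of dispenser between 0.047 and 0.053 m and x of roll_center in the frame of dispenser between -0.005 and 0.005 m and y of roll_center in the frame of dispenser between -0.014 and 0.014 m and angle between the y axis of roll_center and the y axis of dispenser, either way round below 0.06 rad and linear speed of roll below 0.02 m/s and angular speed of roll below 0.3 rad/s); the robot touches nothing.
It fails at once if The dispenser is pressed, by anything, with more than 18 N (contact force between dispenser and anything else above 18 N).
It fails at once if The candle glass, the round pot or the red spool is moved by more than 20 mm (distance of any of votive, pot, red_spool from where it was at the start of the episode above 0.02 m).
It also fails if it takes over 59 s, if anything falls off the work surface, if the arm or the gripper's body presses on something with over 40 N, if the wrist force passes 120 N, or if a joint passes its speed limit or range.

## Working session

There is one attempt and no reset: what is moved stays moved. The work goes in short steps, Python scripts to look and compute and a tool call to move; the robot and the scene stay as the last step left them, time stands still between calls to the robot, and variables do not carry over. Pictures are saved under pics/ and viewed, at most 10 in all, crops included, and the job is handed in when it is done.

Besides the shell and the picture viewer there is one more tool, called after "Request:" in YAML: its name, and indented under it one key for each argument. drive_tool: Moves the arm, as the interface text tells. Its arguments: {"type":"object","properties":{"increments":{"type":"array","items":{"type":"object","properties":{"claw":{"type":"number"},"dx":{"type":"number"},"dy":{"type":"number"},"dz":{"type":"number"},"wx":{"type":"number"},"wy":{"type":"number"},"wz":{"type":"number"}}}},"newtons":{"type":"number"}},"required":["increments"]}

```bash
mkdir -p pics; ls
cat > h.py <<'E'
from station import *
import numpy as np, cv2
from scipy.spatial.transform import Rotation as Ro
def camT(name,o=None):
    c=calibration(name)
    if name=="wrist":
        o=o or get_obs(); w,x,y,z=o["tool_rot"]
        T=np.eye(4);T[:3,:3]=Ro.from_quat([x,y,z,w]).as_matrix();T[:3,3]=o["eef_pos"]
        T=T@np.array(c["mount"])
        return c,T[:3,:3],T[:3,3]
    R=np.array(c["R"]);t=np.array(c["t"])
    return c,R.T,-R.T@t
def rays(name,uv,o=None):
    c,R,p=camT(name,o);K=np.array(c["intrinsics"]);
    n=cv2.undistortPoints(np.array(uv,float).reshape(-1,1,2),K,np.array([c["k1"],0,0,0.]))[:,0]
    return p,np.c_[n,np.ones(len(n))]@R.T
def plane(name,uv,z,o=None):
    p,d=rays(name,uv,o); return p+d*((z-p[2])/d[:,2])[:,None]
def cloud(name,dep,o=None):
    v,u=np.mgrid[:420,:560]; p,d=rays(name,np.c_[u.ravel(),v.ravel()],o)
    return (p+d*dep.reshape(-1,1)).reshape(420,560,3)
E
python3 - <<'E'
from h import *
print(get_obs())
for n in("scene","side"):
    a,d=read_camera(n); np.savez(f"{n}.npz",a=a,d=d); cv2.imwrite(f"pics/{n}.png",a[:,:,::-1])
    c,R,p=camT(n);print(n,p,R[:,2],c)
E
```

```text
pics
{'t': 0.0, 'q': array([ 1.08889955,  0.47781615,  0.02231167,  1.55645836, -0.01152075,
        1.10929706, -0.08311749]), 'joint_vel': array([ 0.00051484, -0.00022025, -0.0006547 ,  0.00059333, -0.00206548,
        0.00123737, -0.00066338]), 'joint_torque': array([ 4.38657898e-04, -5.96451294e+01,  1.60801146e+00, -2.81198984e+01,
        1.24627550e-02,  9.22907609e-03, -5.74571345e-06]), 'eef_pos': array([ 0.24628663, -0.6278721 ,  0.25531145]), 'tool_rot': array([-8.98199919e-04,  9.82583024e-01,  1.85821806e-01, -2.24323215e-04]), 'contact_force': array([0.04206919, 0.97042359, 0.57223921]), 'torque': array([ 0.03434235,  0.01431169, -0.00165109]), 'grasp_force': 0.0, 'gripper_width': 0.997582875738036}
scene [-0.03327582  0.43457736  0.9661545 ] [ 0.50532471 -0.45397724 -0.73386075] {'intrinsics': array([[531.0873622 ,   0.        , 271.86599627],
       [  0.        , 531.0873622 , 214.36737353],
       [  0.        ,   0.        ,   1.        ]]), 'k1': -0.10735655410437103, 'R': array([[-0.65270304, -0.75737351,  0.01908177],
       [-0.56446938,  0.46935065, -0.67903187],
       [ 0.50532471, -0.45397724, -0.73386075]]), 't': array([0.28898221, 0.43329735, 0.92312619])}
side [1.32506157 0.59021794 1.00755515] [-0.54643565 -0.48160222 -0.68517689] {'intrinsics': array([[543.77725139,   0.        , 280.72982239],
       [  0.        , 543.77725139, 202.3042034 ],
       [  0.        ,   0.        ,   1.        ]]), 'k1': -0.17183606150903968, 'R': array([[-0.65255137,  0.75764749, -0.01212443],
       [ 0.5249617 ,  0.44048789, -0.72827579],
       [-0.54643565, -0.48160222, -0.68517689]]), 't': array([ 0.42970963, -0.22181242,  1.69866466])}
```

View pics/scene.png

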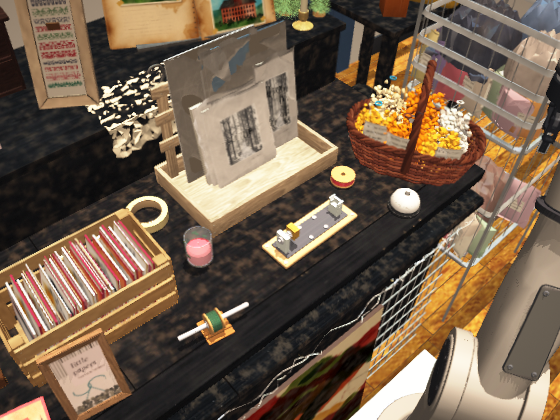

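View pics/side.png

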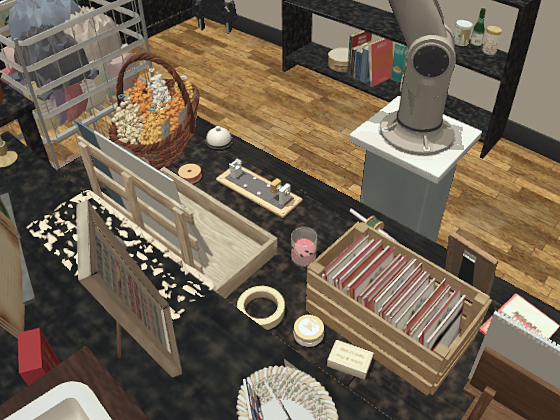

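Scene view: the spool is at (215,321) with spindle ends at (180,338) and (247,304). The dispenser is around (310,233), with the brass cup near (292,228) and the slot near (337,203). Votive is at (199,246), pot at (404,201) and red spool at (343,177).

Run:
```python
from h import *
z=np.load("scene.npz");a=z["a"];d=z["d"]
print("ends z=.03",plane("scene",[[180,338],[247,304],[215,321]],.03).round(4))
P=cloud("scene",d)
np.set_printoptions(suppress=True,precision=4)
for uv in [(215,318),(199,240),(404,195),(343,172),(292,228),(282,237),(337,203),(310,222)]: print(uv,P[uv[1],uv[0]],d[uv[1],uv[0]])
hsv=cv2.cvtColor(a,cv2.COLOR_RGB2HSV)
def roi(m,x0,y0,x1,y1):
    r=np.zeros_like(m);r[y0:y1,x0:x1]=m[y0:y1,x0:x1];return r
# foot: points with z in .006...016 , pale
m=((P[...,2]>.008)&(P[...,2]<.02)).astype(np.uint8);m=roi(m,255,190,365,275)
n,l,s,c=cv2.connectedComponentsWithStats(m);i=1+np.argmax(s[1:,4]);pts=P[l==i][:,:2]
r=cv2.minAreaRect((pts*1000).astype(np.float32));print("foot",s[i],r,cv2.boxPoints(r))
ys=(hsv[...,0]>20)&(hsv[...,0]<32)&(hsv[...,1]>150)&(hsv[...,2]>120);ys=roi(ys.astype(np.uint8),275,210,310,250)
print("brass",P[ys>0].mean(0),np.argwhere(ys).mean(0),P[ys>0][:,2].max())
# white spindle
w=((hsv[...,1]<60)&(hsv[...,2]>150)).astype(np.uint8);w=roi(w,165,290,260,350)
q=np.argwhere(w)[:,::-1];X=plane("scene",q,.033)[:,:2]
vx=cv2.fitLine(X.astype(np.float32),cv2.DIST_HUBER,0,1e-4,1e-4).ravel();t=(X-vx[2:])@vx[:2]
print("spindle",vx,np.degrees(np.arctan2(vx[1],vx[0])),t.min(),t.max(),vx[2:]+vx[:2]*(t.min()+t.max())/2)
for nm,b in dict(vot=(180,220,220,270),pot=(385,180,425,220),red=(328,160,360,192)).items():
    Q=P[b[1]:b[3],b[0]:b[2]].reshape(-1,3);Q=Q[(Q[:,2]>.012)&(Q[:,2]<.1)];print(nm,Q.min(0),Q.max(0))
crop=cv2.resize(a[185:350,170:370],None,fx=4,fy=4,interpolation=cv2.INTER_CUBIC)[:600]
cv2.imwrite("pics/c1.png",crop[:,:,::-1][:600,:800])
```

```text
ends z=.03 [[0.4748 0.2138 0.03  ]
 [0.4519 0.0612 0.03  ]
 [0.4617 0.1368 0.03  ]]
(215, 318) [0.4581 0.1382 0.0474] 1.0570973
(199, 240) [0.6459 0.0433 0.0458] 1.1962615
(404, 195) [ 0.4388 -0.4261  0.0492] 1.3022102
(343, 172) [ 0.6126 -0.3933  0.0213] 1.3956225
(292, 228) [ 0.523  -0.1272  0.0703] 1.1936008
(282, 237) [ 0.521  -0.0956  0.0647] 1.1823162
(337, 203) [ 0.5283 -0.2809  0.0453] 1.2843546
(310, 222) [ 0.5403 -0.2043  0.0208] 1.2736149
foot [ 262  200   95   68 2130] ((527.1782836914062, -194.94085693359375), (87.60400390625, 246.7147216796875), 1.483111023902893) [[ 480.1982  -72.7585]
 [ 486.5837 -319.3906]
 [ 574.1583 -317.1232]
 [ 567.7728  -70.4911]]
brass [ 0.534  -0.1364  0.0568] [227.2414 291.4828] 0.07194640460418034
spindle [0.1465 0.9892 0.4634 0.1406] 81.57841 -0.08228663328147238 0.0789346134307456 [0.4632 0.1389]
vot [ 0.6005 -0.0286  0.012 ] [0.7222 0.0855 0.0783]
pot [ 0.4016 -0.5405  0.0121] [ 0.4754 -0.3982  0.0627]
red [ 0.574  -0.4628  0.0123] [ 0.6667 -0.3531  0.0288]
```

View pics/c1.png

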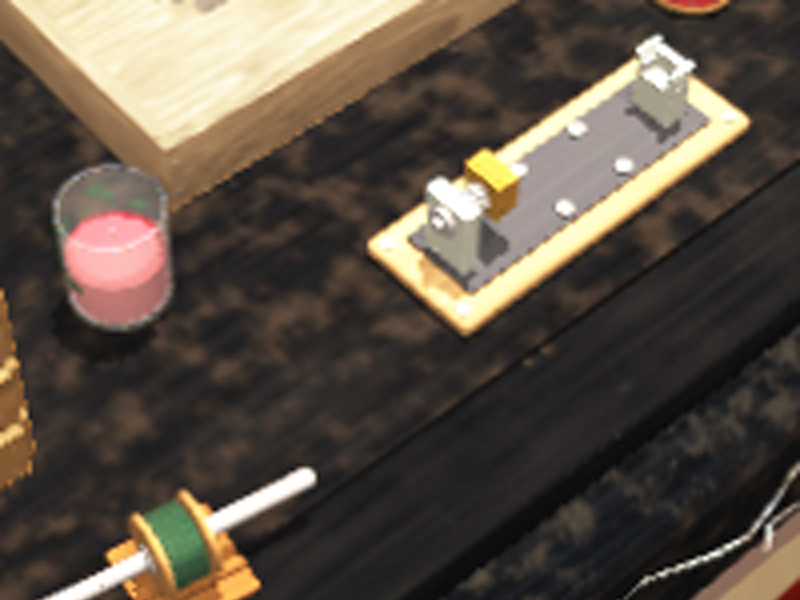

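The crop shows the brass cup, ahead of its upright, at the left (+y) end of the bay and the open white slot at the far right. So the dispenser origin is about (0.527,-0.201), with its y axis at 91.5°. The spool is at (0.463,0.139) with its axis at 81.6°. Next I turn the tool by -60° and go over.

Request:
drive_tool:
  increments:
    - {"wz": -10, "claw": 0.0854}
    - {"wz": -10}
    - {"wz": -10}
    - {"wz": -10}
    - {"wz": -10}
    - {"wz": -10}
    - {"dx": 0.0405, "dy": 0.0156}
    - {"dx": 0.0405, "dy": 0.0156}
    - {"dx": 0.0405, "dy": 0.0156}
    - {"dx": 0.0405, "dy": 0.0156}
    - {"dx": 0.0405, "dy": 0.0156}
    - {"dx": 0.0405, "dy": 0.0156}
    - {"dx": 0.0405, "dy": 0.0156}
    - {"dx": 0.0405, "dy": 0.0156}
    - {"dx": 0.0405, "dy": 0.0156}
    - {"dx": 0.0405, "dy": 0.0156}

```text
schema error: expected keys claw, dx, dy, dz, wx, wy, wz
```

Run:
```python
from h import *
import station
print([n for n in dir(station) if not n.startswith('_')], getattr(station,'finger_overhang',None))
o=get_obs();a,d=read_camera("wrist");print(o["t"],o["eef_pos"],o["tool_rot"]);print(calibration("wrist"))
np.savez("w1.npz",a=a,d=d);cv2.imwrite("pics/w1.png",a[:,:,::-1])
```

```text
['PlanningError', 'calibration', 'finger_overhang', 'get_obs', 'hand_in', 'read_camera'] 0.025
0.1 [ 0.24628803 -0.627931    0.25540539] [-8.15610479e-04  9.82580852e-01  1.85833683e-01 -2.12681307e-04]
{'intrinsics': array([[306.24223632,   0.        , 275.69668812],
       [  0.        , 306.24223632, 213.38800747],
       [  0.        ,   0.        ,   1.        ]]), 'k1': 0.010889066440746416, 'mount': array([[ 2.54643228e-04, -9.44349216e-01, -3.28944513e-01,
         8.46285638e-02],
       [ 9.99999745e-01,  2.09871989e-05,  7.13870906e-04,
        -5.51735089e-04],
       [-6.67239807e-04, -3.28944611e-01,  9.44348981e-01,
        -1.17883317e-01],
       [ 0.00000000e+00,  0.00000000e+00,  0.00000000e+00,
         1.00000000e+00]])}
```

View pics/w1.png

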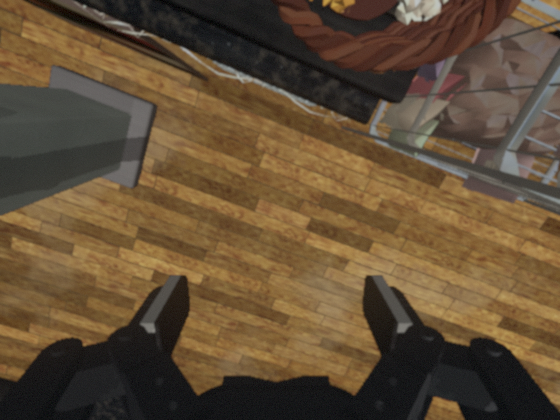

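The move was refused because every key is required. The wrist view shows the floor and the basket edge at the top, so nothing has moved yet.

Request:
drive_tool:
  increments:
    - {"dx": 0, "dy": 0, "dz": 0, "wx": 0, "wy": 0, "wz": -10, "claw": 0.085}
    - {"dx": 0, "dy": 0, "dz": 0, "wx": 0, "wy": 0, "wz": -10, "claw": 0.085}
    - {"dx": 0, "dy": 0, "dz": 0, "wx": 0, "wy": 0, "wz": -10, "claw": 0.085}
    - {"dx": 0, "dy": 0, "dz": 0, "wx": 0, "wy": 0, "wz": -10, "claw": 0.085}
    - {"dx": 0, "dy": 0, "dz": 0, "wx": 0, "wy": 0, "wz": -10, "claw": 0.085}
    - {"dx": 0, "dy": 0, "dz": 0, "wx": 0, "wy": 0, "wz": -10, "claw": 0.085}
    - {"dx": 0.0405, "dy": 0.0156, "dz": 0, "wx": 0, "wy": 0, "wz": 0, "claw": 0.085}
    - {"dx": 0.0405, "dy": 0.0156, "dz": 0, "wx": 0, "wy": 0, "wz": 0, "claw": 0.085}
    - {"dx": 0.0405, "dy": 0.0156, "dz": 0, "wx": 0, "wy": 0, "wz": 0, "claw": 0.085}
    - {"dx": 0.0405, "dy": 0.0156, "dz": 0, "wx": 0, "wy": 0, "wz": 0, "claw": 0.085}
    - {"dx": 0.0405, "dy": 0.0156, "dz": 0, "wx": 0, "wy": 0, "wz": 0, "claw": 0.085}
    - {"dx": 0.0405, "dy": 0.0156, "dz": 0, "wx": 0, "wy": 0, "wz": 0, "claw": 0.085}
    - {"dx": 0.0405, "dy": 0.0156, "dz": 0, "wx": 0, "wy": 0, "wz": 0, "claw": 0.085}
    - {"dx": 0.0405, "dy": 0.0156, "dz": 0, "wx": 0, "wy": 0, "wz": 0, "claw": 0.085}
    - {"dx": 0.0405, "dy": 0.0156, "dz": 0, "wx": 0, "wy": 0, "wz": 0, "claw": 0.085}
    - {"dx": 0.0405, "dy": 0.0156, "dz": 0, "wx": 0, "wy": 0, "wz": 0, "claw": 0.085}

```text
t: 2.15
eef_pos: [0.4616, -0.25, 0.2562]
tool_rot: [-0.0, 0.758, 0.652, -0.0]
contact_force: [-0.2, -0.7, -0.1]
gripper_width: 0.999
grasp_force: 0.0
```

Run:
```python
from h import *
o=get_obs();a,d=read_camera("wrist")
np.savez("w2.npz",a=a,d=d,p=o["eef_pos"],r=o["tool_rot"]);cv2.imwrite("pics/w2.png",a[:,:,::-1])
```

Request:
drive_tool:
  increments:
    - {"dx": 0.0385, "dy": -0.0055, "dz": 0, "wx": 0, "wy": 0, "wz": 0, "claw": 0.085}
    - {"dx": 0.0385, "dy": -0.0055, "dz": 0, "wx": 0, "wy": 0, "wz": 0, "claw": 0.085}
    - {"dx": 0.0385, "dy": -0.0055, "dz": 0, "wx": 0, "wy": 0, "wz": 0, "claw": 0.085}
    - {"dx": 0.0385, "dy": -0.0055, "dz": 0, "wx": 0, "wy": 0, "wz": 0, "claw": 0.085}
    - {"dx": 0.0385, "dy": -0.0055, "dz": 0.01, "wx": 0, "wy": 0, "wz": 0, "claw": 0.085}
    - {"dx": 0.0385, "dy": -0.0055, "dz": 0.01, "wx": 0, "wy": 0, "wz": 0, "claw": 0.085}
    - {"dx": 0.0385, "dy": -0.0055, "dz": 0.01, "wx": 0, "wy": 0, "wz": 0, "claw": 0.085}
    - {"dx": 0.0385, "dy": -0.0055, "dz": 0.01, "wx": 0, "wy": 0, "wz": 0, "claw": 0.085}
    - {"dx": 0.0385, "dy": -0.0055, "dz": 0.01, "wx": 0, "wy": 0, "wz": 0, "claw": 0.085}
    - {"dx": 0.0385, "dy": -0.0055, "dz": 0.01, "wx": 0, "wy": 0, "wz": 0, "claw": 0.085}

```text
t: 3.45
eef_pos: [0.4642, 0.1385, 0.1959]
tool_rot: [0.0, 0.758, 0.652, -0.0]
contact_force: [0.4, -0.2, -0.5]
gripper_width: 0.997
grasp_force: 0.0
```

Run:
```python
from h import *
o=get_obs();a,d=read_camera("wrist");print(o["eef_pos"])
np.savez("w3.npz",a=a,d=d,p=o["eef_pos"],r=o["tool_rot"])
b=np.load("w2.npz")["a"]
im=np.vstack([b[:,:],a[:,:]])[:,:,::-1];im=cv2.resize(im,None,fx=.714,fy=.714,interpolation=cv2.INTER_AREA)
cv2.imwrite("pics/w23.png",im)
```

```text
[0.46422852 0.13854255 0.19592557]
```

View pics/w23.png

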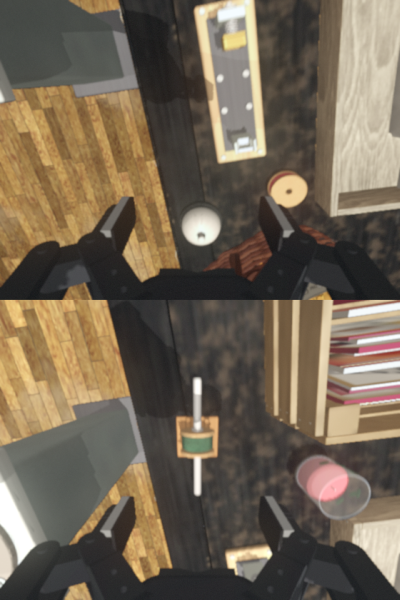

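The upper picture shows the dispenser: foot corners near (196,8), (258,0), (265,155), (219,163) in displayed pixels, cup at the top and slot at the bottom. The lower one shows the spindle from (197,377) to (197,495), centred in the image. Now I refine both.

Run:
```python
from h import *
np.set_printoptions(suppress=True,precision=4)
def ld(f):
    z=np.load(f);return z["a"],z["d"],dict(eef_pos=z["p"],tool_rot=z["r"])
def roi(m,x0,y0,x1,y1):
    r=np.zeros(m.shape,np.uint8);r[y0:y1,x0:x1]=m[y0:y1,x0:x1];return r
a,d,o=ld("w3.npz");h=cv2.cvtColor(a,cv2.COLOR_RGB2HSV)
w=roi((h[...,1]<50)&(h[...,2]>140),262,90,292,290)
q=np.argwhere(w)[:,::-1];X=plane("wrist",q,.033,o)[:,:2]
l=cv2.fitLine(X.astype(np.float32),cv2.DIST_HUBER,0,1e-5,1e-5).ravel();t=(X-l[2:])@l[:2]
print("spindle ang",np.degrees(np.arctan2(l[1],l[0])),t.min(),t.max(),l[2:]+l[:2]*(t.min()+t.max())/2)
g=roi((h[...,0]>40)&(h[...,0]<90)&(h[...,1]>80),240,170,310,240)
gq=np.argwhere(g)[:,::-1];print("green px",len(gq),gq.min(0),gq.max(0),plane("wrist",[gq.mean(0)],.05,o))
a,d,o=ld("w2.npz");h=cv2.cvtColor(a,cv2.COLOR_RGB2HSV)
P=cloud("wrist",d,o)
m=roi((P[...,2]>.007)&(P[...,2]<.022)&(a.max(2)>60),255,0,385,235)
n,lab,s,c=cv2.connectedComponentsWithStats(m);i=1+np.argmax(s[1:,4])
q=np.argwhere(lab==i)[:,::-1];X=plane("wrist",q,.012,o)[:,:2]
r=cv2.minAreaRect((X*1000).astype(np.float32));print("foot",s[i],r,cv2.boxPoints(r))
ys=roi((h[...,0]>18)&(h[...,0]<34)&(h[...,1]>150)&(h[...,2]>120),300,20,350,90)
q=np.argwhere(ys)[:,::-1];print("brass",len(q),q.min(0),q.max(0));B=plane("wrist",q,.068,o);r=cv2.minAreaRect((B[:,:2]*1000).astype(np.float32));print(r,cv2.boxPoints(r), B.mean(0))
Q=P[ys>0];print("depth",np.percentile(Q,[5,50,95],axis=0))
print("uprights"); 
for lo,hi in((.054,.075),):
    m=roi((P[...,2]>lo)&(P[...,2]<hi),255,0,385,235)
    n,lab,s,c=cv2.connectedComponentsWithStats(m)
    for i in range(1,n):
        if s[i,4]>30: print(s[i],np.percentile(P[lab==i],[2,50,98],axis=0))
```

```text
spindle ang 81.555824 -0.09060169954267751 0.07221092522362774 [0.4644 0.1402]Traceback (most recent call last):
  File "<stdin>", line 13, in <module>
    return umr_minimum(a, axis, None, out, keepdims, initial, where)
ValueError: zero-size array to reduction operation minimum which has no identity
```

Run:
```python
from h import *
np.set_printoptions(suppress=True,precision=4)
def ld(f):
    z=np.load(f);return z["a"],z["d"],dict(eef_pos=z["p"],tool_rot=z["r"])
def roi(m,x0,y0,x1,y1):
    r=np.zeros(m.shape,np.uint8);r[y0:y1,x0:x1]=m[y0:y1,x0:x1];return r
a,d,o=ld("w2.npz");h=cv2.cvtColor(a,cv2.COLOR_RGB2HSV)
P=cloud("wrist",d,o)
m=roi((P[...,2]>.007)&(P[...,2]<.022)&(a.max(2)>60),255,0,385,235)
n,lab,s,c=cv2.connectedComponentsWithStats(m);i=1+np.argmax(s[1:,4])
q=np.argwhere(lab==i)[:,::-1];X=plane("wrist",q,.012,o)[:,:2]
r=cv2.minAreaRect((X*1000).astype(np.float32));print("foot",s[i],r,cv2.boxPoints(r))
ys=roi((h[...,0]>18)&(h[...,0]<34)&(h[...,1]>150)&(h[...,2]>120),300,20,350,90)
q=np.argwhere(ys)[:,::-1];print("brass",len(q),q.min(0),q.max(0));B=plane("wrist",q,.068,o);r=cv2.minAreaRect((B[:,:2]*1000).astype(np.float32));print(r,cv2.boxPoints(r), B.mean(0))
Q=P[ys>0];print("depth",np.percentile(Q,[5,50,95],axis=0))
m=roi((P[...,2]>.054)&(P[...,2]<.075),255,0,385,235)
n,lab,s,c=cv2.connectedComponentsWithStats(m)
for i in range(1,n):
    if s[i,4]>30: print(s[i],np.percentile(P[lab==i],[2,50,98],axis=0))
a,d,o=ld("w3.npz");P=cloud("wrist",d,o);print("spool col",P[170:235:5,276])
```

```text
foot [  271     0   100   229 14074] ((527.102294921875, -195.63040161132812), (85.82301330566406, 241.4983367919922), 1.431795597076416) [[ 481.187   -75.9912]
 [ 487.2213 -317.4141]
 [ 573.0176 -315.2697]
 [ 566.9833  -73.8467]]Traceback (most recent call last):
  File "<stdin>", line 14, in <module>
    return umr_minimum(a, axis, None, out, keepdims, initial, where)
ValueError: zero-size array to reduction operation minimum which has no identity
```

Request:
drive_tool:
  increments:
    - {"dx": 0.0015, "dy": 0, "dz": 0.03, "wx": 0, "wy": 0, "wz": 0, "claw": 0.085}
    - {"dx": 0, "dy": 0, "dz": 0.03, "wx": 0, "wy": 0, "wz": 0, "claw": 0.085}
    - {"dx": 0, "dy": 0, "dz": 0.03, "wx": 0, "wy": 0, "wz": 0, "claw": 0.085}
    - {"dx": 0, "dy": 0, "dz": 0.03, "wx": 0, "wy": 0, "wz": 0, "claw": 0.085}
    - {"dx": 0, "dy": 0, "dz": 0.02, "wx": 0, "wy": 0, "wz": 0, "claw": 0.085}
    - {"dx": 0, "dy": 0, "dz": 0.01, "wx": 0, "wy": 0, "wz": 0, "claw": 0.085}
    - {"dx": 0, "dy": 0, "dz": 0.01, "wx": 0, "wy": 0, "wz": 0, "claw": 0.085}
    - {"dx": 0, "dy": 0, "dz": 0, "wx": 0, "wy": 0, "wz": 0, "claw": 0.04}
    - {"dx": 0, "dy": 0, "dz": 0, "wx": 0, "wy": 0, "wz": 0, "claw": 0.035}
    - {"dx": 0, "dy": 0, "dz": 0, "wx": 0, "wy": 0, "wz": 0, "claw": 0.03}
    - {"dx": 0, "dy": 0, "dz": 0, "wx": 0, "wy": 0, "wz": 0, "claw": 0.02}
    - {"dx": 0, "dy": 0, "dz": 0, "wx": 0, "wy": 0, "wz": 0, "claw": 0.0}
    - {"dx": 0, "dy": 0, "dz": 0, "wx": 0, "wy": 0, "wz": 0, "claw": 0.0}
  newtons: 80

```text
t: 5.12
eef_pos: [0.465, 0.1393, 0.0373]
tool_rot: [0.0, 0.758, 0.652, 0.001]
contact_force: [-0.9, -0.8, 4.7]
gripper_width: 0.515
grasp_force: 80.4
```

Run:
```python
from h import *
np.set_printoptions(suppress=True,precision=4)
def ld(f):
    z=np.load(f);return z["a"],z["d"],dict(eef_pos=z["p"],tool_rot=z["r"])
a,d,o=ld("w2.npz");P=cloud("wrist",d,o)
m=np.zeros(d.shape,np.uint8);m[0:235,255:385]=((P[...,2]>.05)&(P[...,2]<.08))[0:235,255:385]
n,lab,s,c=cv2.connectedComponentsWithStats(m)
O=np.array([.5272,-.2006]);yd=np.array([-.025,.9997]);xd=np.array([.9997,.025])
for i in range(1,n):
    if s[i,4]>15:
        Q=P[lab==i];L=np.c_[(Q[:,:2]-O)@xd,(Q[:,:2]-O)@yd,Q[:,2]];print(s[i],a[lab==i].mean(0),np.percentile(L,[2,50,98],axis=0).ravel())
```

```text
[ 302    5   42   68 1813] [217.096  210.4628 180.3999] [-0.0162  0.0612  0.0523 -0.0009  0.0895  0.0661  0.0151  0.1082  0.0693]
[327 195  32  22 377] [218.9416 220.6525 211.9204] [-0.015  -0.0849  0.0511  0.0029 -0.0791  0.0587  0.016  -0.0674  0.0629]
```

Request:
drive_tool:
  increments:
    - {"dx": 0, "dy": 0, "dz": -0.02, "wx": 0, "wy": 0, "wz": 0, "claw": 0.0}
    - {"dx": 0, "dy": 0, "dz": -0.04, "wx": 0, "wy": 0, "wz": 0, "claw": 0.0}
    - {"dx": 0, "dy": 0, "dz": -0.04, "wx": 0, "wy": 0, "wz": 0, "claw": 0.0}
    - {"dx": -0.036, "dy": 0.0117, "dz": 0, "wx": 0, "wy": 0, "wz": 0, "claw": 0.0}
    - {"dx": -0.036, "dy": 0.0117, "dz": 0, "wx": 0, "wy": 0, "wz": 0, "claw": 0.0}
    - {"dx": -0.036, "dy": 0.0117, "dz": 0, "wx": 0, "wy": 0, "wz": 0, "claw": 0.0}
    - {"dx": -0.036, "dy": 0.0117, "dz": 0, "wx": 0, "wy": 0, "wz": 0, "claw": 0.0}
    - {"dx": -0.036, "dy": 0.0117, "dz": 0, "wx": 0, "wy": 0, "wz": 0, "claw": 0.0}
    - {"dx": -0.036, "dy": 0.0117, "dz": 0, "wx": 0, "wy": 0, "wz": 0, "claw": 0.0}
    - {"dx": -0.036, "dy": 0.0117, "dz": 0, "wx": 0, "wy": 0, "wz": 0, "claw": 0.0}
    - {"dx": -0.036, "dy": 0.0117, "dz": 0, "wx": 0, "wy": 0, "wz": 0, "claw": 0.0}
    - {"dx": -0.036, "dy": 0.0117, "dz": 0, "wx": 0, "wy": 0, "wz": 0, "claw": 0.0}
    - {"dx": -0.036, "dy": 0.0117, "dz": 0, "wx": 0, "wy": 0, "wz": 0, "claw": 0.0}
    - {"dx": 0, "dy": 0, "dz": 0, "wx": 0, "wy": 0, "wz": -5, "claw": 0.0}
    - {"dx": 0, "dy": 0, "dz": 0, "wx": 0, "wy": 0, "wz": -4.9, "claw": 0.0}
    - {"dx": 0, "dy": 0, "dz": 0, "wx": 0, "wy": -5, "wz": 0, "claw": 0.0}
    - {"dx": 0, "dy": 0, "dz": 0, "wx": 0, "wy": -5, "wz": 0, "claw": 0.0}
    - {"dx": 0, "dy": 0, "dz": 0, "wx": 0, "wy": 0, "wz": 0, "claw": 0.0}

```text
t: 7.38
eef_pos: [0.5267, -0.2323, 0.1367]
tool_rot: [0.062, 0.695, 0.714, -0.061]
contact_force: [0.4, 0.8, -1.2]
gripper_width: 0.518
grasp_force: 81.5
```

Run:
```python
from h import *
np.set_printoptions(suppress=True,precision=4)
o=get_obs();a,d=read_camera("wrist");print(o)
np.savez("w4.npz",a=a,d=d,p=o["eef_pos"],r=o["tool_rot"]);b,_=read_camera("scene")
cv2.imwrite("pics/w4.png",np.vstack([a[:300],cv2.resize(b[150:300,200:400],(560,420))[:300]])[:,:,::-1])
```

```text
{'t': 7.375, 'q': array([ 0.5624,  0.4715, -0.4363,  1.9285,  0.5119,  0.8126, -0.1633]), 'joint_vel': array([ 0.0431,  0.0113,  0.0092, -0.0232, -0.0359,  0.0082,  0.0475]), 'joint_torque': array([ -0.822 , -52.2108,  -4.1864, -21.8166,   1.0234,   0.0841,
        -0.6061]), 'eef_pos': array([ 0.5267, -0.2323,  0.1367]), 'tool_rot': array([ 0.0623,  0.695 ,  0.7138, -0.0606]), 'contact_force': array([ 0.4234,  0.8322, -1.1653]), 'torque': array([ 0.2476, -0.0301, -0.0589]), 'grasp_force': 81.54884934425354, 'gripper_width': 0.5178355489119724}
```

View pics/w4.png

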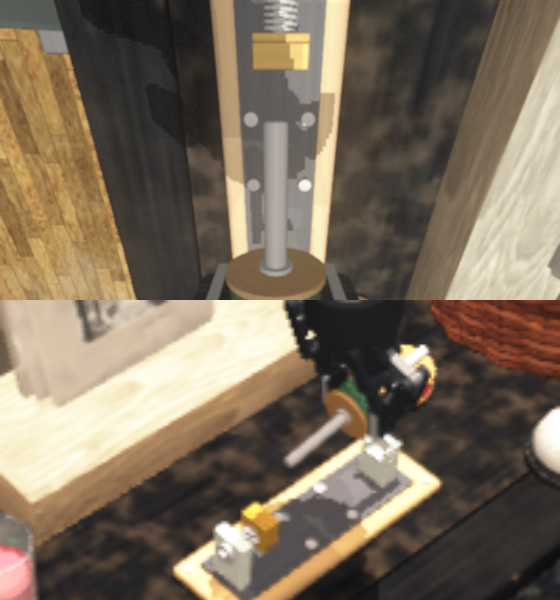

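The spool is held with its spindle straight; the tip is at (275,124) and the cup is at columns 253–309, mouth rows 47–70. Next I measure the tip and cup in the dispenser frame from depth.

```bash
cat >> h.py <<'E'
O=np.array([.5272,-.2006,0]);B=np.array([[.9997,.025,0],[-.025,.9997,0],[0,0,1.]])
def bay(P): return (P-O)@B.T
E
python3 - <<'E'
from h import *
np.set_printoptions(suppress=True,precision=4)
z=np.load("w4.npz");a=z["a"];d=z["d"];o=dict(eef_pos=z["p"],tool_rot=z["r"]);L=bay(cloud("wrist",d,o))
w,x,y,q=o["tool_rot"];R=B@Ro.from_quat([x,y,q,w]).as_matrix();print("tcp",bay(np.array(o["eef_pos"])));print("tool x,y,z (cols)\n",R)
m=np.zeros(d.shape,bool);m[128:262,255:296]=1;m&=(L[...,2]>.08)
q=np.argwhere(m);rows=range(128,262,8)
S=np.array([L[r][m[r]][np.argmin(abs(np.arange(560)[m[r]]-np.arange(560)[m[r]].mean()))] for r in rows])
print("edges",[ (r,np.arange(560)[m[r]].min(),np.arange(560)[m[r]].max()) for r in (128,200,256)])
l=cv2.fitLine(S.astype(np.float32),cv2.DIST_HUBER,0,1e-5,1e-5).ravel();print("spindle dir",l[:3],"tilt deg",np.degrees(np.arcsin(l[2])),"top line at first",S[0],S[-1])
for r in range(30,80,4): print(r,L[r,281],a[r,281])
E
```

```text
tcp [-0.0013 -0.0316  0.1367]
tool x,y,z (cols)
 [[-0.0016  1.      0.0004]
 [ 0.9849  0.0017 -0.1731]
 [-0.1731  0.0001 -0.9849]]
edges [(128, np.int64(263), np.int64(287)), (200, np.int64(264), np.int64(286)), (256, np.int64(255), np.int64(295))]
spindle dir [-0.0011  0.9833 -0.182 ] tilt deg -10.484534 top line at first [-0.0021  0.0443  0.1208] [-0.002  -0.0086  0.1306]
30 [0.0007 0.0778 0.0608] [154 150 143]
34 [0.0006 0.0759 0.0685] [182 149  96]
38 [0.0006 0.0743 0.0692] [181 147  87]
42 [0.0007 0.0726 0.0677] [154 123  73]
46 [0.0007 0.0709 0.0671] [183 149  89]
50 [0.0007 0.0693 0.0686] [183 149  88]
54 [0.0007 0.0675 0.0678] [179 145  87]
58 [0.0007 0.0658 0.0689] [181 148  88]
62 [0.0008 0.064  0.0676] [182 148  87]
66 [0.0008 0.0622 0.0681] [182 148  88]
70 [0.0016 0.0567 0.0168] [112  98  80]
74 [0.0017 0.0542 0.0161] [100  96  91]
78 [0.0017 0.0519 0.017 ] [100  96  92]
```

Request:
drive_tool:
  increments:
    - {"dx": 0.0018, "dy": 0.0025, "dz": 0.0103, "wx": 0, "wy": 0, "wz": 0, "claw": 0.0}
    - {"dx": 0.0018, "dy": 0, "dz": 0.0103, "wx": 0, "wy": 0, "wz": 0, "claw": 0.0}
    - {"dx": 0.0018, "dy": 0, "dz": 0.0103, "wx": 0, "wy": 0, "wz": 0, "claw": 0.0}
    - {"dx": 0.0018, "dy": 0, "dz": 0.0103, "wx": 0, "wy": 0, "wz": 0, "claw": 0.0}
    - {"dx": 0.0018, "dy": 0, "dz": 0.0103, "wx": 0, "wy": 0, "wz": 0, "claw": 0.0}
    - {"dx": 0.0018, "dy": 0, "dz": 0.0103, "wx": 0, "wy": 0, "wz": 0, "claw": 0.0}
    - {"dx": 0, "dy": 0, "dz": 0, "wx": 0, "wy": 0, "wz": 0, "claw": 0.0}

```text
t: 8.35
eef_pos: [0.5283, -0.2341, 0.0726]
tool_rot: [0.062, 0.696, 0.713, -0.061]
contact_force: [0.5, -0.1, -1.1]
gripper_width: 0.514
grasp_force: 81.5
```

Run:
```python
from h import *
np.set_printoptions(suppress=True,precision=4)
o=get_obs();a,d=read_camera("wrist")
w,x,y,q=o["tool_rot"];R=B@Ro.from_quat([x,y,q,w]).as_matrix();t=bay(np.array(o["eef_pos"]))
print("tcp",t,"end",t+R@[.0808,0,.0073],o["contact_force"])
cv2.imwrite("pics/w5.png",cv2.resize(a[:260,180:380],None,fx=2.3,fy=2.3)[:,:,::-1])
```

```text
tcp [ 0.0003 -0.0335  0.0726] end [0.0004 0.0448 0.0514] [ 0.4953 -0.1353 -1.1046]
```

View pics/w5.png

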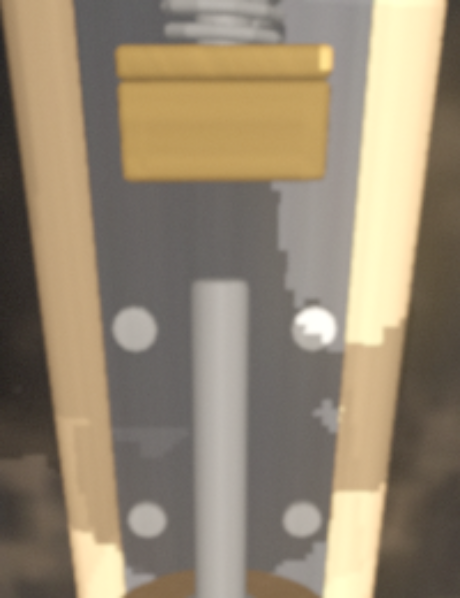

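Spindle centre column 220 and cup centre 224 agree within about 0.5 mm, so the two are aligned. Now I raise it 1.5 mm and go in.

Request:
drive_tool:
  increments:
    - {"dx": 0, "dy": 0.0003, "dz": -0.0015, "wx": 0, "wy": 0, "wz": 0, "claw": 0.0}
    - {"dx": 0.0036, "dy": 0, "dz": -0.0006, "wx": 0, "wy": 0, "wz": 0, "claw": 0.0}
    - {"dx": 0.0036, "dy": 0, "dz": -0.0006, "wx": 0, "wy": 0, "wz": 0, "claw": 0.0}
    - {"dx": 0.0036, "dy": 0, "dz": -0.0006, "wx": 0, "wy": 0, "wz": 0, "claw": 0.0}
    - {"dx": 0.0036, "dy": 0, "dz": -0.0006, "wx": 0, "wy": 0, "wz": 0, "claw": 0.0}
    - {"dx": 0.0036, "dy": 0, "dz": -0.0006, "wx": 0, "wy": 0, "wz": 0, "claw": 0.0}
    - {"dx": 0.0036, "dy": 0, "dz": -0.0006, "wx": 0, "wy": 0, "wz": 0, "claw": 0.0}
    - {"dx": 0, "dy": 0, "dz": 0, "wx": 0, "wy": 0, "wz": 0, "claw": 0.0}

```text
t: 9.4
eef_pos: [0.5288, -0.2117, 0.0748]
tool_rot: [0.062, 0.696, 0.713, -0.061]
contact_force: [0.4, 0.7, -0.8]
gripper_width: 0.518
grasp_force: 81.5
```

Request:
drive_tool:
  increments:
    - {"dx": 0.002, "dy": 0, "dz": -0.0004, "wx": 0, "wy": 0, "wz": 0, "claw": 0.0}
    - {"dx": 0.002, "dy": 0, "dz": -0.0003, "wx": 0, "wy": 0, "wz": 0, "claw": 0.0}
    - {"dx": 0, "dy": 0, "dz": 0, "wx": 0, "wy": 0, "wz": 0, "claw": 0.0}

```text
t: 9.78
eef_pos: [0.5287, -0.2079, 0.0749]
tool_rot: [0.062, 0.696, 0.713, -0.061]
contact_force: [-0.4, 0.4, -1.5]
gripper_width: 0.516
grasp_force: 81.5
```

Request:
drive_tool:
  increments:
    - {"dx": 0.001, "dy": 0, "dz": -0.0002, "wx": 0, "wy": 0, "wz": 0, "claw": 0.0}
    - {"dx": 0, "dy": 0, "dz": 0, "wx": 0, "wy": 0, "wz": 0, "claw": 0.0}

```text
t: 10.02
eef_pos: [0.5286, -0.207, 0.0749]
tool_rot: [0.062, 0.696, 0.712, -0.061]
contact_force: [-0.3, -0.1, -0.9]
gripper_width: 0.511
grasp_force: 81.5
```

Request:
drive_tool:
  increments:
    - {"dx": 0.001, "dy": 0, "dz": -0.0002, "wx": 0, "wy": 0, "wz": 0, "claw": 0.0}
    - {"dx": 0, "dy": 0, "dz": 0, "wx": 0, "wy": 0, "wz": 0, "claw": 0.0}

```text
t: 10.28
eef_pos: [0.5286, -0.2059, 0.0749]
tool_rot: [0.062, 0.696, 0.712, -0.061]
contact_force: [-0.5, 0.3, -1.3]
gripper_width: 0.513
grasp_force: 81.5
```

Request:
drive_tool:
  increments:
    - {"dx": 0.001, "dy": 0, "dz": -0.0002, "wx": 0, "wy": 0, "wz": 0, "claw": 0.0}
    - {"dx": 0, "dy": 0, "dz": 0, "wx": 0, "wy": 0, "wz": 0, "claw": 0.0}

```text
t: 10.52
eef_pos: [0.5285, -0.2055, 0.075]
tool_rot: [0.063, 0.696, 0.712, -0.061]
contact_force: [-0.0, -1.4, -0.9]
gripper_width: 0.515
grasp_force: 81.5
```

Contact is at TCP y ≈ -0.2055, so the carriage offset is about +1.4 mm. Now I compress in small steps.

Request:
drive_tool:
  increments:
    - {"dx": 0.001, "dy": 0, "dz": -0.0002, "wx": 0, "wy": 0, "wz": 0, "claw": 0.0}
    - {"dx": 0.001, "dy": 0, "dz": -0.0002, "wx": 0, "wy": 0, "wz": 0, "claw": 0.0}
    - {"dx": 0.001, "dy": 0, "dz": -0.0002, "wx": 0, "wy": 0, "wz": 0, "claw": 0.0}
    - {"dx": 0, "dy": 0, "dz": 0, "wx": 0, "wy": 0, "wz": 0, "claw": 0.0}

```text
t: 11.02
eef_pos: [0.5285, -0.2023, 0.075]
tool_rot: [0.062, 0.696, 0.712, -0.061]
contact_force: [0.8, -3.8, -1.7]
gripper_width: 0.513
grasp_force: 81.5
```

Request:
drive_tool:
  increments:
    - {"dx": 0.001, "dy": 0, "dz": -0.0002, "wx": 0, "wy": 0, "wz": 0, "claw": 0.0}
    - {"dx": 0.001, "dy": 0, "dz": -0.0002, "wx": 0, "wy": 0, "wz": 0, "claw": 0.0}
    - {"dx": 0.001, "dy": 0, "dz": -0.0002, "wx": 0, "wy": 0, "wz": 0, "claw": 0.0}
    - {"dx": 0, "dy": 0, "dz": 0, "wx": 0, "wy": 0, "wz": 0, "claw": 0.0}

```text
t: 11.52
eef_pos: [0.5284, -0.1995, 0.0751]
tool_rot: [0.063, 0.696, 0.712, -0.061]
contact_force: [0.0, -6.0, -0.7]
gripper_width: 0.513
grasp_force: 81.5
```

Request:
drive_tool:
  increments:
    - {"dx": 0.001, "dy": 0, "dz": -0.0002, "wx": 0, "wy": 0, "wz": 0, "claw": 0.0}
    - {"dx": 0.001, "dy": 0, "dz": -0.0002, "wx": 0, "wy": 0, "wz": 0, "claw": 0.0}
    - {"dx": 0.001, "dy": 0, "dz": -0.0002, "wx": 0, "wy": 0, "wz": 0, "claw": 0.0}
    - {"dx": 0, "dy": 0, "dz": 0, "wx": 0, "wy": 0, "wz": 0, "claw": 0.0}

```text
t: 12.02
eef_pos: [0.5283, -0.197, 0.0753]
tool_rot: [0.063, 0.697, 0.712, -0.062]
contact_force: [0.6, -6.6, -0.6]
gripper_width: 0.517
grasp_force: 81.5
```

Request:
drive_tool:
  increments:
    - {"dx": 0.001, "dy": 0, "dz": -0.0002, "wx": 0, "wy": 0, "wz": 0, "claw": 0.0}
    - {"dx": 0, "dy": 0, "dz": 0, "wx": 0, "wy": 0, "wz": 0, "claw": 0.0}
    - {"dx": 0, "dy": 0, "dz": 0, "wx": 0, "wy": 0, "wz": 0, "claw": 0.0}

```text
t: 12.4
eef_pos: [0.5282, -0.1963, 0.0753]
tool_rot: [0.063, 0.697, 0.712, -0.062]
contact_force: [0.6, -8.1, -0.1]
gripper_width: 0.516
grasp_force: 81.5
```

Run:
```python
from h import *
np.set_printoptions(suppress=True,precision=4)
o=get_obs();a,d=read_camera("wrist")
w,x,y,q=o["tool_rot"];R=B@Ro.from_quat([x,y,q,w]).as_matrix();t=bay(np.array(o["eef_pos"]))
print("tcp",t,"end",t+R@[.0808,0,.0073],"slotend",t+R@[-.0792,0,.0073],o["contact_force"],o["torque"],"tilt",np.degrees(np.arcsin(R[2,0])))
print(R)
L=bay(cloud("wrist",d,o))
for r in (40,60,80,100,120,140,160,180,200,220,240): print(r,L[r,276],a[r,276])
m=np.zeros(d.shape,bool);m[:262,255:296]=1;m&=L[...,2]>.055
np.savez("w6.npz",a=a,d=d,p=o["eef_pos"],r=o["tool_rot"])
```

```text
tcp [0.0011 0.0042 0.0753] end [0.0014 0.0825 0.054 ] slotend [ 0.0009 -0.075   0.082 ] [ 0.6317 -8.1498 -0.0692] [-1.3819 -0.1083 -0.0164] tilt -10.099723254190778
[[ 0.0032  1.     -0.0007]
 [ 0.9845 -0.0032 -0.1754]
 [-0.1754 -0.0002 -0.9845]]
40 [0.0011 0.1091 0.0554] [173 167 160]
60 [0.0011 0.1035 0.065 ] [200 198 184]
80 [0.0011 0.0977 0.0668] [200 199 185]
100 [0.001  0.0903 0.0596] [176 171 164]
120 [0.001  0.085  0.0679] [178 145  89]
140 [0.001  0.0782 0.0683] [182 148  90]
160 [0.001  0.0708 0.0687] [175 141  86]
180 [0.001  0.0602 0.0623] [182 176 169]
200 [0.0009 0.0521 0.0641] [182 176 170]
220 [0.0009 0.0436 0.066 ] [181 176 169]
240 [0.0009 0.0347 0.0678] [180 175 168]
```

Run:
```python
from h import *
np.set_printoptions(suppress=True,precision=4)
z=np.load("w6.npz");a=z["a"];d=z["d"];o=dict(eef_pos=z["p"],tool_rot=z["r"]);L=bay(cloud("wrist",d,o))
for c in(272,276,280):
    S=L[185:255,c];k=np.polyfit(S[:,1],S[:,2],1);print(np.degrees(np.arctan(k[0])),"axis z at y=.06",np.polyval(k,.06)-.0051,"at .0825",np.polyval(k,.0825)-.0051,np.std(S[:,2]-np.polyval(k,S[:,1])))
```

```text
-9.744763053138115 axis z at y=.06 0.05747090150188982 at .0825 0.053606811630794234 0.000633608439562405
-9.688636264052063 axis z at y=.06 0.05782382901211646 at .0825 0.053982426339108214 0.0006316863746405338
-9.955232499233611 axis z at y=.06 0.05707003224973516 at .0825 0.05312079943515331 0.0006288810398708172
```

Request:
drive_tool:
  increments:
    - {"dx": 0.0012, "dy": 0, "dz": -0.0002, "wx": 0, "wy": 0, "wz": 0, "claw": 0.0}
    - {"dx": -0.0001, "dy": 0, "dz": 0.0033, "wx": 0, "wy": 2, "wz": 0, "claw": 0.0}
    - {"dx": -0.0001, "dy": 0, "dz": 0.0033, "wx": 0, "wy": 2, "wz": 0, "claw": 0.0}
    - {"dx": -0.0001, "dy": 0, "dz": 0.0033, "wx": 0, "wy": 2, "wz": 0, "claw": 0.0}
    - {"dx": 0, "dy": 0, "dz": 0, "wx": 0, "wy": 0, "wz": 0, "claw": 0.0}

```text
t: 13.08
eef_pos: [0.5282, -0.1979, 0.0656]
tool_rot: [0.026, 0.7, 0.714, -0.025]
contact_force: [-0.6, -8.4, 2.3]
gripper_width: 0.517
grasp_force: 81.7
```

```bash
cat > s.py <<'E'
from h import *
np.set_printoptions(suppress=True,precision=4)
o=get_obs()
w,x,y,q=o["tool_rot"];R=B@Ro.from_quat([x,y,q,w]).as_matrix();t=bay(np.array(o["eef_pos"]))
print("tcp",t,"end",t+R@[.0808,0,.0073],"slotend",t+R@[-.0792,0,.0073],o["contact_force"],o["torque"],"tilt",np.degrees(np.arcsin(R[2,0])))
E
python3 s.py
```

```text
tcp [0.0011 0.0027 0.0656] end [0.0015 0.0828 0.0525] slotend [ 0.0007 -0.0768  0.0639] [-0.567  -8.3572  2.3058] [-1.3048  0.1433  0.0799] tilt -4.090563999757988
```

Request:
drive_tool:
  increments:
    - {"dx": 0.0008, "dy": 0, "dz": -0.0003, "wx": 0, "wy": 0, "wz": 0, "claw": 0.0}
    - {"dx": 0.0008, "dy": 0, "dz": -0.0003, "wx": 0, "wy": 0, "wz": 0, "claw": 0.0}
    - {"dx": 0, "dy": 0, "dz": 0, "wx": 0, "wy": 0, "wz": 0, "claw": 0.0}

```text
t: 13.45
eef_pos: [0.5283, -0.1958, 0.0662]
tool_rot: [0.026, 0.699, 0.714, -0.025]
contact_force: [-0.6, -9.5, 0.5]
gripper_width: 0.517
grasp_force: 81.7
```

```bash
python3 s.py
```

```text
tcp [0.0012 0.0048 0.0662] end [0.0015 0.0849 0.0531] slotend [ 0.0009 -0.0747  0.0647] [-0.5822 -9.4659  0.5128] [-1.6682  0.1032  0.0292] tilt -4.141875527254211
```

Request:
drive_tool:
  increments:
    - {"dx": -0.0003, "dy": 0, "dz": 0.0018, "wx": 0, "wy": 1, "wz": 0, "claw": 0.0}
    - {"dx": -0.0002, "dy": 0, "dz": 0.0018, "wx": 0, "wy": 1, "wz": 0, "claw": 0.0}
    - {"dx": 0, "dy": 0, "dz": 0, "wx": 0, "wy": 0, "wz": 0, "claw": 0.0}

```text
t: 13.82
eef_pos: [0.5282, -0.1968, 0.0626]
tool_rot: [0.013, 0.7, 0.714, -0.013]
contact_force: [-1.8, -8.5, 2.7]
gripper_width: 0.515
grasp_force: 81.8
```

```bash
python3 s.py
```

```text
tcp [0.0011 0.0037 0.0626] end [0.0015 0.0842 0.0523] slotend [ 0.0008 -0.0757  0.0582] [-1.7519 -8.5277  2.7407] [-1.4731  0.2229  0.1025] tilt -2.124045011328544
```

Request:
drive_tool:
  increments:
    - {"dx": -0.0001, "dy": -0.0003, "dz": 0.0018, "wx": 0, "wy": 1, "wz": 0, "claw": 0.0}
    - {"dx": 0, "dy": 0, "dz": 0, "wx": 0, "wy": 0, "wz": 0, "claw": 0.0}

```text
t: 14.08
eef_pos: [0.5282, -0.197, 0.0609]
tool_rot: [0.007, 0.7, 0.714, -0.007]
contact_force: [-0.4, -8.8, 3.3]
gripper_width: 0.514
grasp_force: 82.0
```

Request:
drive_tool:
  increments:
    - {"dx": -0.0001, "dy": 0, "dz": 0.0016, "wx": 0, "wy": 1, "wz": 0, "claw": 0.0}
    - {"dx": 0, "dy": 0, "dz": 0, "wx": 0, "wy": 0, "wz": 0, "claw": 0.0}

```text
t: 14.32
eef_pos: [0.5283, -0.1971, 0.0594]
tool_rot: [0.001, 0.7, 0.714, -0.001]
contact_force: [-1.0, -8.9, 3.0]
gripper_width: 0.515
grasp_force: 82.0
```

```bash
python3 s.py
python3 - <<'E'
from h import *
a,_=read_camera("side");b,_=read_camera("scene")
f=lambda i:cv2.resize(i,(560,300))
cv2.imwrite("pics/sd.png",np.vstack([f(a[140:240,190:376]),f(b[180:280,230:416])])[:,:,::-1])
E
```

```text
tcp [0.0012 0.0035 0.0594] end [0.0015 0.0843 0.0519] slotend [ 0.0008 -0.0757  0.0523] [-1.0288 -8.8788  2.9752] [-1.3894  0.1756  0.0773] tilt -0.1306796959873002
```

View pics/sd.png

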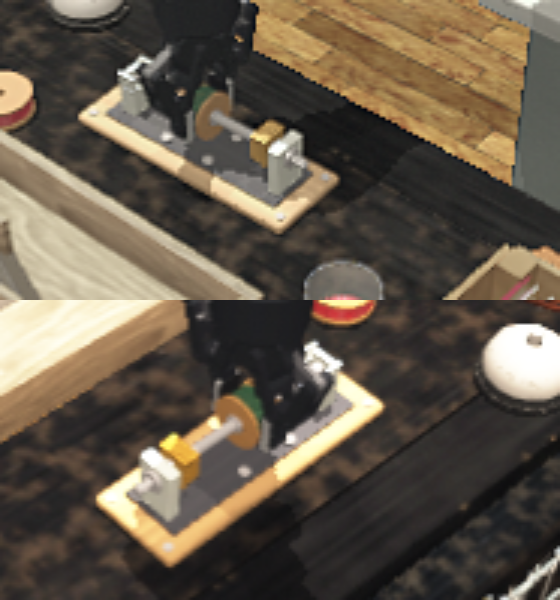

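Both views show the spool level between the uprights with its spindle in the cup and slot. I lower it gently and ease it toward the slot wall.

Request:
drive_tool:
  increments:
    - {"dx": 0, "dy": 0, "dz": 0.001, "wx": 0, "wy": 0, "wz": 0, "claw": 0.0}
    - {"dx": 0, "dy": 0, "dz": 0, "wx": 0, "wy": 0, "wz": 0, "claw": 0.0}

```text
t: 14.68
eef_pos: [0.5285, -0.1968, 0.0586]
tool_rot: [0.001, 0.7, 0.715, -0.001]
contact_force: [-1.0, -8.3, 4.3]
gripper_width: 0.514
grasp_force: 82.2
```

Request:
drive_tool:
  increments:
    - {"dx": -0.001, "dy": 0, "dz": 0, "wx": 0, "wy": 0, "wz": 0, "claw": 0.0}
    - {"dx": -0.001, "dy": 0, "dz": 0, "wx": 0, "wy": 0, "wz": 0, "claw": 0.0}
    - {"dx": 0, "dy": 0, "dz": 0, "wx": 0, "wy": 0, "wz": 0, "claw": 0.0}

```text
t: 15.05
eef_pos: [0.5286, -0.1984, 0.0586]
tool_rot: [0.001, 0.699, 0.715, -0.0]
contact_force: [-1.2, -6.8, 3.7]
gripper_width: 0.515
grasp_force: 82.2
```

```bash
python3 s.py
```

```text
tcp [0.0014 0.0022 0.0586] end [0.0017 0.0829 0.0511] slotend [ 0.0012 -0.0771  0.0515] [-1.2221 -6.7511  3.6593] [-1.3193  0.1908  0.1224] tilt -0.12710588093661399
```

Request:
drive_tool:
  increments:
    - {"dx": 0, "dy": 0, "dz": 0.0005, "wx": 0, "wy": 0.4, "wz": 0, "claw": 0.0}
    - {"dx": 0, "dy": 0, "dz": 0, "wx": 0, "wy": 0, "wz": 0, "claw": 0.0}
    - {"dx": 0, "dy": 0, "dz": 0, "wx": 0, "wy": 0, "wz": 0, "claw": 0.0}
  newtons: 20

```text
t: 15.42
eef_pos: [0.5287, -0.1985, 0.0583]
tool_rot: [-0.001, 0.699, 0.715, 0.002]
contact_force: [-1.6, -7.5, 5.4]
gripper_width: 0.519
grasp_force: 82.2
```

Request:
drive_tool:
  increments:
    - {"dx": 0, "dy": 0, "dz": 0, "wx": 0, "wy": 0, "wz": 0, "claw": 0.05}
    - {"dx": 0, "dy": 0, "dz": 0, "wx": 0, "wy": 0, "wz": 0, "claw": 0.06}
    - {"dx": 0, "dy": 0, "dz": 0, "wx": 0, "wy": 0, "wz": 0, "claw": 0.075}
    - {"dx": 0, "dy": 0, "dz": 0, "wx": 0, "wy": 0, "wz": 0, "claw": 0.08}
    - {"dx": 0, "dy": 0, "dz": 0, "wx": 0, "wy": 0, "wz": 0, "claw": 0.08}

```text
t: 16.05
eef_pos: [0.5281, -0.1965, 0.0573]
tool_rot: [-0.003, 0.699, 0.715, 0.002]
contact_force: [-0.6, 0.7, -0.0]
gripper_width: 0.938
grasp_force: 0.0
```

Released with no load. I retract straight up and check.

Request:
drive_tool:
  increments:
    - {"dx": 0, "dy": 0, "dz": -0.01, "wx": 0, "wy": 0, "wz": 0, "claw": 0.08}
    - {"dx": 0, "dy": 0, "dz": -0.02, "wx": 0, "wy": 0, "wz": 0, "claw": 0.08}
    - {"dx": 0, "dy": 0, "dz": -0.03, "wx": 0, "wy": 0, "wz": 0, "claw": 0.08}
    - {"dx": 0, "dy": 0, "dz": -0.04, "wx": 0, "wy": 0, "wz": 0, "claw": 0.08}
    - {"dx": -0.05, "dy": 0, "dz": -0.04, "wx": 0, "wy": 0, "wz": 0, "claw": 0.08}
    - {"dx": -0.05, "dy": 0, "dz": 0, "wx": 0, "wy": 0, "wz": 0, "claw": 0.08}
    - {"dx": 0, "dy": 0, "dz": 0, "wx": 0, "wy": 0, "wz": 0, "claw": 0.08}

```text
t: 16.92
eef_pos: [0.5295, -0.3021, 0.1976]
tool_rot: [-0.001, 0.702, 0.712, 0.002]
contact_force: [-0.6, -0.3, -0.2]
gripper_width: 0.935
grasp_force: 0.0
```

Run:
```python
from h import *
np.set_printoptions(suppress=True,precision=4)
o=get_obs();a,d=read_camera("wrist");s,_=read_camera("scene");L=bay(cloud("wrist",d,o))
cv2.imwrite("pics/fin.png",np.vstack([a[:300],cv2.resize(s[180:280,230:416],(560,300))])[:,:,::-1])
h=cv2.cvtColor(a,cv2.COLOR_RGB2HSV)
# spindle top points: within |x|<2mm of bay line, above 46mm, outside the spool and supports
m=(abs(L[...,0])<.012)&(L[...,2]>.046)&(L[...,2]<.062)&(abs(L[...,1])>.02)&(abs(L[...,1])<.055)
Q=L[m];k=np.polyfit(Q[:,1],Q[:,2],1);kx=np.polyfit(Q[:,1],Q[:,0],1)
c=Q[abs(Q[:,0]-np.median(Q[:,0]))<.0015];k=np.polyfit(c[:,1],c[:,2],1)
print(len(c),"axis z at 0",k[1]-.005,"pitch",k[0],"x0",kx[1],"yaw",kx[0],"y span",Q[:,1].min(),Q[:,1].max())
g=(h[...,0]>40)&(h[...,0]<95)&(h[...,1]>60)&(abs(L[...,0])<.03)&(abs(L[...,1])<.04)&(L[...,2]>.05);print("green y",np.percentile(L[g],[2,50,98],axis=0))
```

```text
374 axis z at 0 0.05091984702062215 pitch 0.006884691677685618 x0 0.0008765777513319368 yaw 0.001698519089789368 y span -0.05497300374646583 0.05499239176451224
green y [[-0.016  -0.0091  0.0623]
 [-0.0023 -0.004   0.0692]
 [ 0.0174  0.0114  0.0729]]
```

View pics/fin.png

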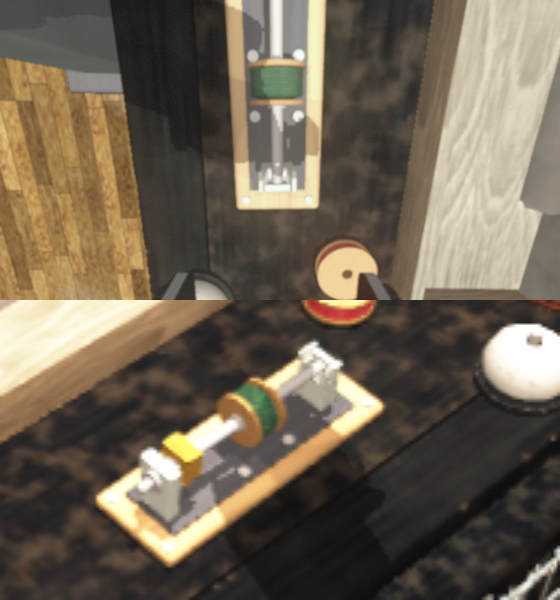

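The spool sits level: axis height about 50.9 mm, pitch 0.007 rad, spool at (277,82) with its spindle in both the cup and the slot. Bystanders are unmoved and the gripper is clear.

```bash
python3 -c "
from station import *
print(hand_in())"
```

```text
the job is handed in; nothing more can be done
None
```

The green spool is seated level in the dispenser (axis about 51 mm up, pitch about 0.007 rad), released with the gripper clear and the bystanders untouched, and the job is handed in; no verdict came back.

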